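# Flip the sample marker in the honey house

### The arm

A 6-joint arm with a two-finger parallel gripper is mounted at the origin on the work surface. World frame = base frame: x ahead of the robot, y to its left, z up, the work surface at z = 0. Lengths are in mm, angles in rad, forces in N, time in s.
With the tool pointing down it reaches from about 275 to 1000 mm from the base axis. Payload 8.4 kg.
Tool frame: the origin (TCP) lies on the mounting face of the last link; the fingertips stand 173 mm ahead of it and the grasp point (between the pads) lies 155 mm ahead of it; z points along the fingers, y is the line along which they close (so a half turn about z gives the same grasp; the last joint's range is limited). The gripper opens to 85 mm and grips with 20 to 120 N. Pads are 22 mm wide; open, the fingers measure 114 mm over their backs; the gripper's body (76 mm by 85 mm) begins 54 mm behind the grasp point. The pads swing forward as they close: fully open they stand 13 mm farther back than shut.
Start: joints at [-0.002, 0.353, 1.633, -0, 1.155, -0.002], TCP at [625.004, -0, 404.681] pointing down, gripper open.
Joint ranges: [-2.63, 2.63], [-0.92, 2.1], [0.06, 2.66], [-1.3, 4.44], [0, 2.69], [-3.02, 3.02]. Speed limits (rad/s): [2.22, 2.22, 2.79, 3.14, 3.14, 3.14].

### API

Orientations are given as [roll, pitch, yaw] about the fixed x, y, z axes, in that order (R = Rz(yaw) Ry(pitch) Rx(roll)).
In Python, from rig import r gives the robot as it stands.
- The arm moves only by the tool apply_moves, never from a script. Its argument "deltas" is a list of rows, each an object with "claw": the gripper command: -1 is fully open, 1 is shut, values between are in proportion; "delta_pos": the shift along the tool's x, y, z in cm, a list of three; "yaw": the turn about the tool's z in rad. In form: [{"claw": claw, "delta_pos": [tx, ty, tz], "yaw": yaw}, ...]. A call has 1 to 8 rows; each row shifts and turns the commanded pose from where the row before left it, along the tool's axes as they then stand; what a row does not reach is not made up. A row lasts 1/8 s, in which the tool goes at most 62.5 mm and 10.7 degrees, less where a joint would pass 70% of its speed; a pose out of reach is approached as far as the arm can. A call with a gripper value outside its range is refused whole. The fingers move at their own pace and stop on an object; "grip_force" is the grip in N (left out, the last holds). Time passes only in rows, so rows that do not move let the fingers close. It gives the time, the measured TCP pose, the force, the opening and the grip force at its end, in the units of the state.
- r.sense(): the state, without advancing time (a new reading comes with each control period).
- r.grab_frame(name): name is "scene" or "side" or "wrist"; returns a dict with "img" (400x640x3 uint8, blue, green, red), "z_map" (400x640 float32, mm along the optical axis (not along the pixel's ray), 0 where there is no reading), "fx", "fy", "cx", "cy" (pixels), "dist" ([k1, k2, p1, p2, k3] as OpenCV has them; the pictures are not rectified), "eye" and "rotation" of the camera in the world; the wrist camera has in their place "T_tool_cam" (4x4, takes a point from camera to tool coordinates, whose origin is the TCP and whose axes are the flange's). Camera axes: x right, y up, looking along -z (the intrinsics and any distortion apply to the point x, -y, -z); pixel columns grow to the right and rows downward; lengths in mm; the calibration is good to about 2 mm. A picture is of the moment at which its call begins: read the wrist's pose just before it.
- r.sign_off(): hands the job in; it is judged then, once.
The state is a dict: "clock": time; "qpos": joint angles; "qvel": joint speeds; "joint_efforts": joint torques, N m; "eef_pos": TCP position; "tcp_rot": TCP orientation; "contact_force": force on the tool from outside, world axes, zero at the start; "wrist_torque": the same for the moment, N m; "opening": opening from 0.0 (shut) to 1.0 (fully open); "grasp_force": force on a finger pad.
Only numpy, scipy, OpenCV 4.12 (cv2) and the standard library are available. Lean on these libraries where they do the work, as an engineer would, in place of code of your own. Each camera call takes 0.05 s, during which the arm holds its last target. There are 200 camera calls.

### The job

The honey in the square-sided jar has been tested: with a fingertip, gently flip the status marker in front of that jar over its hinge, half a turn, until it lies flat and fully home on the jar's side with its disc face up. Push it only, do not pinch it, and pick nothing up. Leave the other two markers, the jars, the cup, the refractometer and the hive tool as they are.

Things in the scene. Friction and masses are not known exactly. Their poses are not given: they have to be found in the camera images.
- stand_square: Sample stand of the square jar, fixed to the bench: plywood base, pine block, hinged marker, jar behind. Origin on the bench below the middle of the hinge pin; x level, at right angles to the pin, from the robot's side towards the jar; y along the pin, z up. Base 16 mm thick, x -25 to +175 mm, 115 wide. Pine block x -19 to +19, 100 wide, top at 64 mm. Jar near x +130. Three alike stands in a row, any order.
- marker_square_hinge (a point): Middle of the hinge pin of the square jar's marker, 68 mm above the bench, fixed. Two steel brackets hold the pin 42 mm either side, tops 73 mm above the bench. On the robot's side the marker overhangs block and base: from 25 mm out there is only the bench with its thin black mat below it, so slanted fingertips fit under its free edge.
- marker_square (a joint): Angle (rad) of the square jar's marker. 0: level, towards the robot, bar face up; pi/2: upright; pi: level, towards the jar, disc face up; stops at 0 and pi. Starts at 0 to 0.3. Metal plate (marker_square_c1) 76 mm wide along the pin, reaches 78 mm from it, 4 mm thick at the edge, 6.4 mm over the face plates, 60 g. Friction hinge, 0.05 N m: stays where left, 1 to 2 N at the edge moves it.
- marker_square_edge (a point): Middle of the free edge of the square jar's marker, at mid-thickness, 78 mm from the pin; moves with the marker.
- marker_square_bar (a point): Centre of the white plate (58 x 62 mm, called marker_square_c2) with a dark raised bar on the square jar's marker, 42 mm from the pin: the 'waiting' face, up at the start. Moves with the marker; its z axis points out of this face.
- marker_square_disc (a point): Centre of the white plate (58 x 62 mm, called marker_square_c3) with a dark raised disc (38 mm across) on the other face of the same marker, 42 mm from the pin: the 'tested' face, underneath at the start. Moves with the marker; its z axis points into the marker.
- marker_round (a joint): Angle (rad) of the round jar's marker, same build and meaning as marker_square; starts at 0 to 0.15 (waiting, bar face up). To be left alone.
- marker_round_edge (a point): Middle of the free edge of the round jar's marker, 78 mm from its pin; moves with it.
- marker_cup (a joint): Angle (rad) of the steel cup's marker, same build and meaning as marker_square; starts at 3.0 to pi (already flipped, disc face up). To be left alone.
- marker_cup_edge (a point): Middle of the free edge of the steel cup's marker, 78 mm from its pin; moves with it.
- jar_square: Square-sided glass honey jar, 60 x 60 mm, shoulders at 70 mm, round steel lid, 94 mm tall, loose on its stand (16 mm above the bench). Origin at the centre of its underside.
- jar_round: Slim round glass honey jar with a steel lid, 50 mm diameter, 125 mm tall, loose on its stand. Origin at the centre of its underside.
- cup_steel: Open stainless sample cup, 72 mm across the rim, 75 mm tall, loose on its stand. Origin at the centre of its underside.
- refractometer: Hand refractometer lying on the bench to the right of the stands, 183 mm long along its x, 30 mm across; loose. Origin under its middle.
- hive_tool: Flat steel hive tool lying on the bench to the left of the stands, 232 mm long along its x, 30 to 44 mm wide, one end turned up 22 mm; loose. Origin under its middle.
There are look-alikes about, which are no part of the job. Leave any yellow look-alike of the cup_steel alone.

How it is judged:
By the outcome, as a careful person would: the job done as asked, in the order asked, and still so for the second after the job is handed in, with the robot touching nothing.
It also fails if it takes over 42 s, if anything falls off the work surface, if the arm or the gripper's body presses on something with over 40 N, if the wrist force passes 120 N, or if a joint passes its speed limit or range.

## Working session

There is one attempt and no reset: what is moved stays moved. The work goes in short steps, Python scripts to look and compute and a tool call to move; the robot and the scene stay as the last step left them, time stands still between calls to the robot, and variables do not carry over. Pictures are saved under pics/ and viewed, at most 10 in all, crops included, and the job is handed in when it is done.

Besides the shell and the picture viewer there is one more tool, called after "Request:" as name(argument=value, ...), one argument or row to a line, values as JSON. apply_moves: Moves the arm, as the interface text tells. Its arguments: {"type":"object","properties":{"deltas":{"type":"array"},"grip_force":{"type":"number"}},"required":["deltas"]}

```bash
mkdir -p pics
cat > h.py <<'E'
import numpy as np,cv2
from rig import r
from scipy.spatial.transform import Rotation as R
def grab(n):
    s=r.sense(); f=r.grab_frame(n)
    if n=="wrist":
        T=np.eye(4);rot=np.array(s["tcp_rot"],float)
        T[:3,:3]=rot if rot.shape==(3,3) else R.from_euler('xyz',rot).as_matrix()
        T[:3,3]=s["eef_pos"]; M=T@np.array(f["T_tool_cam"]); f["eye"],f["rotation"]=M[:3,3],M[:3,:3]
    else:
        rot=np.array(f["rotation"],float); f["rotation"]=rot if rot.shape==(3,3) else R.from_euler('xyz',rot).as_matrix()
    return f
def rays(f,uv):
    K=np.array([[f["fx"],0,f["cx"]],[0,f["fy"],f["cy"]],[0,0,1.]])
    p=cv2.undistortPoints(np.array(uv,float).reshape(-1,1,2),K,np.array(f["dist"],float)).reshape(-1,2)
    return np.c_[p[:,0],-p[:,1],-np.ones(len(p))]@f["rotation"].T
def pts(f,uv):
    uv=np.array(uv).reshape(-1,2); z=f["z_map"][uv[:,1].astype(int),uv[:,0].astype(int)]
    return np.array(f["eye"])+rays(f,uv)*z[:,None]
def onplane(f,uv,h):
    d=rays(f,uv); e=np.array(f["eye"],float); return e+d*((h-e[2])/d[:,2])[:,None]
E
python3 - <<'E'
from h import *
print(r.sense())
for n in ["scene","side","wrist"]:
    f=grab(n); cv2.imwrite(f"pics/{n}0.png",f["img"]); print(n,f["eye"],f["rotation"][:,2])
E
```

```text
{'clock': 0.0, 'qpos': array([-2.42678600e-03,  3.53640134e-01,  1.63415454e+00, -1.30445383e-05,
        1.15519348e+00, -2.38952395e-03]), 'qvel': array([ 0.00016097, -0.00017264, -0.00124942, -0.00083466,  0.0005364 ,
       -0.00203025]), 'joint_efforts': array([-2.03471049e-03, -6.05236173e+01, -3.42063046e+01, -2.62302356e-04,
        9.48130677e-03,  3.61521288e-06]), 'eef_pos': array([ 6.24756360e+02, -1.81689946e-02,  4.03957787e+02]), 'tcp_rot': array([-3.14019713e+00,  8.59213882e-06,  1.57076435e+00]), 'contact_force': array([-0.7145195 ,  0.05267159,  0.06474172]), 'wrist_torque': array([0.00540199, 0.07998128, 0.02619926]), 'grasp_force': 0.0, 'opening': 1.0008234816116899}
scene [1355.38204924  456.08328083  721.3578376 ] [0.6975318  0.41637388 0.58316565]
side [ 192.81225185 -601.75004585  938.79470015] [-0.34496389 -0.54357745  0.76519506]
wrist [623.57201937  79.29016363 372.61289038] [5.89195082e-04 3.09149708e-01 9.51013202e-01]
```

View pics/scene0.png

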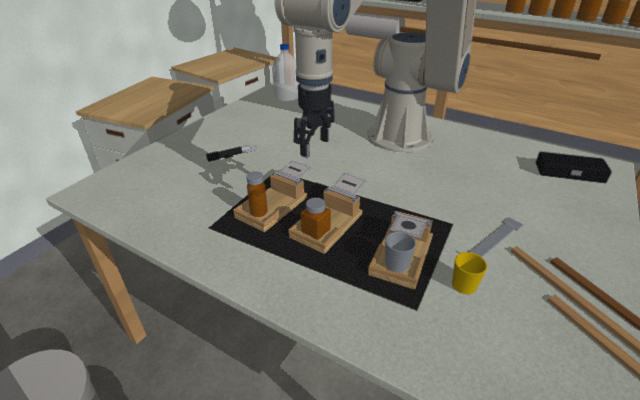

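View pics/side0.png

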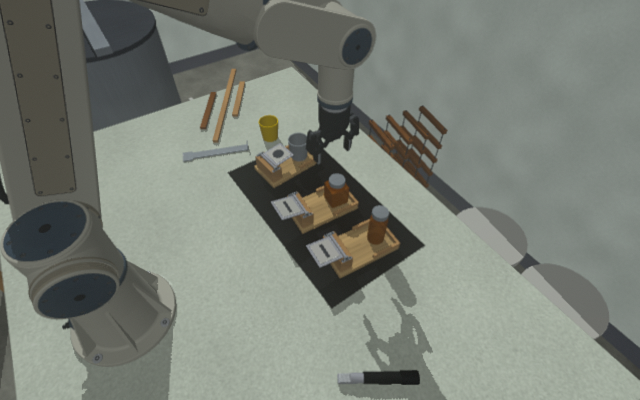

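Candidates: the middle marker (scene 348,185; side 291,207) sits in front of the square jar (scene 316,218). The round jar's marker is at scene 292,170 / side 327,250, and the cup's is at scene 410,224 / side 277,153. I choose the middle one and will check it in a close crop.

Run:
```python
from h import *
f=grab("side"); g=grab("scene"); w=grab("wrist")
a=cv2.resize(f["img"][165:245,260:370],None,fx=3.6,fy=3.6,interpolation=cv2.INTER_CUBIC)
b=cv2.resize(g["img"][165:245,280:390],None,fx=3.6,fy=3.6,interpolation=cv2.INTER_CUBIC)
c=cv2.resize(w["img"],(480,300))
o=np.zeros((600,800,3),np.uint8); o[:288,:396]=a;o[:288,400:796]=b;o[295:595,:480]=c
cv2.imwrite("pics/crop.png",o)
for n,F,u0,v0 in(("side",f,275,190),("scene",g,325,170)):
    P=pts(F,[(u,v) for v in range(v0,v0+40,1) for u in range(u0,u0+50,1)])
    print(n,np.round(P[:,2].reshape(40,50)[::3,::3]).astype(int))
```

```text
side [[ 3  4  0 -2  1  3  5  3  4  4  3  0  3  1 27 22 17]
 [ 1  3  3  1  1  0 71 67  4 -1  2  0  6 17 17 15 14]
 [-2 -3  4  2 76 75 68 75 63  2 15 18 18 17 15 17 18]
 [ 3 81 78 75 77 76 75 73 61 64 17 16 18 18 14 18 21]
 [85 84 82 79 77 75 76 70 69 68 67 17 20 13 17 17 12]
 [84 80 83 82 80 77 76 74 72 71 64 17 20 15 18 15 16]
 [85 84 85 82 80 79 77 78 73 72 65 63 16 17 18 16 17]
 [ 6 81 84 85 80 82 77 77 75 72 75 64 64 16 18 19 16]
 [ 2  1 86 81 82 79 77 78 63 66 68 66 62 16 14 17 16]
 [ 3  0 81 84 80  3 14 28 49 65 63 55 49 17 15 15 15]
 [ 1  1  4  1  0  4  4 11 31 51 46 42 34 18 14 16 17]
 [ 0  1  2  0  3  1  2  7 18 37 34 27 17 14 19 14  4]
 [ 2  2  0  0  3  2  5  2 13 22 20 17 17 12  2  2  5]
 [ 4  5  4  5  0 -2  4  2  0 14 12  6  0  2  4  3  3]]
scene [[ -1  -1  -3  -3  -2   0  -2  -2   0  -4   1   0   1   1   1  -3  -1]
 [ -1  -1   0  -1  -1  -3   0  83  -1  -3  -3   0  -2   0  -3  -2   1]
 [  0   0  -3  -4   0   1  82  82  83  82  83  -1  -1   0   0  -3  -2]
 [  1  -1  -3   3  -1  76  79  80  80  81  81  82  83  82  -1   0   0]
 [ -1   1  -1  -1  75  75  78  77  81  79  80  80  84  80   2  -1   0]
 [ -1  -2   0  74  73  76  76  75  79  78  77  78  76  -1  -1  -2  -2]
 [  3  70  69  70  71  72  73  76  77  77  76  75  -1  -3   0  -1   2]
 [ 63  64  62  67  69  71  72  71  72  76  73  -1   1   1   2   0   1]
 [ 57  62  67  62  63  63  69 721  70  70  72   0   0  -2  -3  -2  -1]
 [ 47  50  55  56  63  64  64  63  63  67  70  65   1   0  -1  -2  -3]
 [ 36  39  43  47  53  56  61  63  62  62  65  57   3   3  -1   1   2]
 [107  25  33  38  40  47  51  54  58  62  56  47   0  -1   2   1 721]
 [100  17  23  27  30  33  37  44  46  52  46  32   1   0   4  -1  -2]
 [ 89  87  16  15  19  24  25  33  34  41  34  23   1   0  -1   0  -1]]
```

View pics/crop.png

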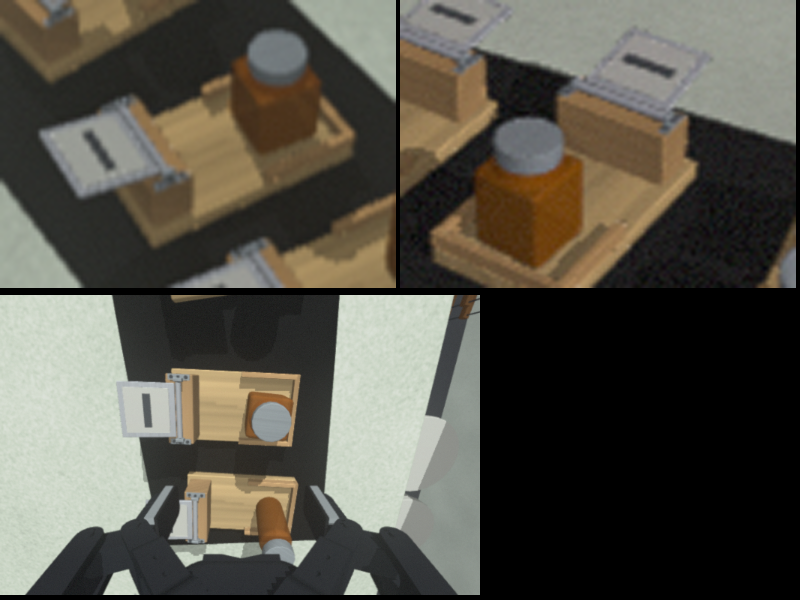

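The crop confirms it: the middle stand holds the square jar, its marker is bar face up, and it slopes up to z≈85 at the free edge. In the wrist view the plate spans about (157..233, 113..192) in full-size pixels and the hinge is near x≈240. Next I'll measure the plate.

Run:
```python
from h import *
w=grab("wrist")
v,u=np.mgrid[85:205,140:420]; uv=np.c_[u.ravel(),v.ravel()]
P=pts(w,uv); ok=w["z_map"][uv[:,1],uv[:,0]]>0
hsv=cv2.cvtColor(w["img"],cv2.COLOR_BGR2HSV)[uv[:,1],uv[:,0]]
m=ok&(P[:,2]>66)&(P[:,2]<110)&(uv[:,0]<236)
Q=P[m]; c=np.median(Q,0)
A=np.c_[Q[:,:2],np.ones(len(Q))]
k=np.ones(len(Q),bool)
for _ in range(4):
    s=np.linalg.lstsq(A[k],Q[k,2],rcond=None)[0]; k=abs(A@s-Q[:,2])<3
print("plane",s,"tilt",np.arctan(np.hypot(*s[:2])),k.sum(), "dir",np.degrees(np.arctan2(-s[1],-s[0])))
mask=np.zeros(w["img"].shape[:2],np.uint8); mask[uv[m][k][:,1],uv[m][k][:,0]]=255
c=max(cv2.findContours(mask,0,2)[0],key=cv2.contourArea)
box=cv2.boxPoints(cv2.minAreaRect(c)); print(box)
h=np.array(w["eye"]); 
for hh in (68,84): print(hh,onplane(w,box,hh).round(1))
print("z edge",Q[k][:,0].min(),Q[k][:,0].max(),Q[k][:,1].min(),Q[k][:,1].max())
# jar top
m2=ok&(P[:,2]>100)&(P[:,2]<125)&(uv[:,0]>300); print("lid",P[m2].mean(0),P[m2].min(0),P[m2].max(0))
# block top and base edges
m3=ok&(P[:,2]>58)&(P[:,2]<76)&(uv[:,0]>236)&(uv[:,0]<275);print("block",P[m3].min(0),P[m3].max(0))
f=w["z_map"][:, :];
```

```text
plane [-1.81745611e-01  7.23230881e-03  1.67279782e+02] tilt 0.1799224898261796 5633 dir -2.2788019413767513
[[155. 107.]
 [235. 107.]
 [235. 189.]
 [155. 189.]]
68 [[455.1  79.6  68. ]
 [536.6  79.   68. ]
 [528.8  -6.8  68. ]
 [440.   -6.7  68. ]]
84 [[463.9  79.6  84. ]
 [541.1  79.   84. ]
 [533.8  -2.3  84. ]
 [449.6  -2.2  84. ]]
z edge 456.91381230314175 537.5020139359276 -12.732604190815877 79.0269483380735
lid [660.49338766  23.81039791 109.27009031] [636.25719131  -1.65641041 100.03765045] [684.9449317   47.33480285 111.40903467]
block [529.00633851 -19.72279794  58.07621549] [556.70588696  80.95716361  73.79095136]
```

Request:
apply_moves(
  deltas=[
    {"claw": 1,"delta_pos": [0.7,-3.3,0],"yaw": 0},
    {"claw": 1,"delta_pos": [0.7,-3.3,0],"yaw": 0},
    {"claw": 1,"delta_pos": [0.6,-3.3,0],"yaw": 0},
    {"claw": 1,"delta_pos": [0.6,-3.3,0],"yaw": 0},
    {"claw": 1,"delta_pos": [0.6,-3.3,0],"yaw": 0},
    {"claw": 1,"delta_pos": [0.6,-3.2,0],"yaw": 0},
    {"claw": 1,"delta_pos": [0,0,0],"yaw": -0.186},
    {"claw": 1,"delta_pos": [0,0,0],"yaw": -0.186},
  ],
  grip_force=20,
)

```text
clock: 1.35
eef_pos: [427.6, 38.1, 405.0]
tcp_rot: [3.141, 0.0, 1.949]
contact_force: [-0.1, 0.1, 0.5]
opening: 0.003
grasp_force: 0.0
```

Request:
apply_moves(
  deltas=[
    {"claw": 1,"delta_pos": [0,0,1.8],"yaw": -0.186},
    {"claw": 1,"delta_pos": [0,0,1.8],"yaw": -0.186},
    {"claw": 1,"delta_pos": [0,0,1.8],"yaw": -0.186},
    {"claw": 1,"delta_pos": [0,0,1.8],"yaw": -0.186},
    {"claw": 1,"delta_pos": [0,0,1.8],"yaw": -0.186},
    {"claw": 1,"delta_pos": [0,0,1.8],"yaw": -0.186},
    {"claw": 1,"delta_pos": [0,0,0],"yaw": 0},
    {"claw": 1,"delta_pos": [0,0,0],"yaw": 0},
  ],
)

```text
clock: 2.35
eef_pos: [428.3, 38.0, 297.2]
tcp_rot: [3.142, 0.001, 3.055]
contact_force: [1.6, 0.4, -0.3]
opening: 0.003
grasp_force: 0.0
```

Run:
```python
from h import *
s=r.sense(); print({k:np.round(s[k],3) for k in ("clock","eef_pos","tcp_rot","contact_force","opening","qpos")})
a=grab("side"); w=grab("wrist")
o=np.zeros((600,640,3),np.uint8); o[:400]=w["img"]
o[400:]=cv2.resize(a["img"][150:250,220:380],(640,400),interpolation=cv2.INTER_CUBIC)[100:300]
cv2.imwrite("pics/m1.png",o)
```

```text
{'clock': np.float64(2.35), 'eef_pos': array([428.265,  38.016, 297.239]), 'tcp_rot': array([3.142e+00, 1.000e-03, 3.055e+00]), 'contact_force': array([ 1.592,  0.412, -0.253]), 'opening': np.float64(0.003), 'qpos': array([ 0.085,  0.201,  2.134, -0.   ,  0.806, -1.399])}
```

View pics/m1.png

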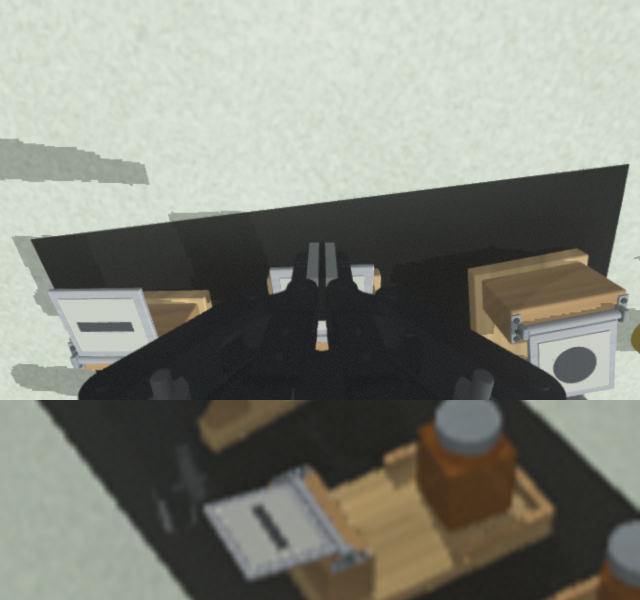

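The tips (wrist 322,270) are centred on the plate's free edge and square to it. The round jar's marker is at (105,320) and the cup's at (575,365), both clear. I'll lower and close in.

Request:
apply_moves(
  deltas=[
    {"claw": 1,"delta_pos": [0,0,2.0],"yaw": 0},
    {"claw": 1,"delta_pos": [0,0,2.0],"yaw": 0},
    {"claw": 1,"delta_pos": [0,0,1.7],"yaw": 0},
    {"claw": 1,"delta_pos": [-0.5,0,0],"yaw": 0},
    {"claw": 1,"delta_pos": [-0.5,0,0],"yaw": 0},
    {"claw": 1,"delta_pos": [-0.3,0,0],"yaw": 0},
    {"claw": 1,"delta_pos": [-0.2,0,0],"yaw": 0},
    {"claw": 1,"delta_pos": [-0.2,0,0],"yaw": 0},
  ],
)

```text
clock: 3.45
eef_pos: [445.1, 36.6, 239.9]
tcp_rot: [3.142, 0.0, 3.059]
contact_force: [-0.7, -0.4, 0.1]
opening: -0.001
grasp_force: 0.0
```

Request:
apply_moves(
  deltas=[
    {"claw": 1,"delta_pos": [-0.2,0,0],"yaw": 0},
    {"claw": 1,"delta_pos": [0,0,0],"yaw": 0},
  ],
)

```text
clock: 3.7
eef_pos: [447.0, 36.4, 239.7]
tcp_rot: [3.142, 0.0, 3.059]
contact_force: [0.4, -0.8, -0.4]
opening: 0.0
grasp_force: 0.0
```

Request:
apply_moves(
  deltas=[
    {"claw": 1,"delta_pos": [-0.2,0,0],"yaw": 0},
    {"claw": 1,"delta_pos": [0,0,0],"yaw": 0},
  ],
)

```text
clock: 3.95
eef_pos: [448.8, 36.3, 239.6]
tcp_rot: [-3.142, -0.001, 3.059]
contact_force: [-0.9, 0.4, 0.3]
opening: -0.002
grasp_force: 0.4
```

Request:
apply_moves(
  deltas=[
    {"claw": 1,"delta_pos": [-0.2,0,0],"yaw": 0},
    {"claw": 1,"delta_pos": [0,0,0],"yaw": 0},
  ],
)

```text
clock: 4.2
eef_pos: [449.6, 36.1, 239.1]
tcp_rot: [-3.141, -0.004, 3.059]
contact_force: [-6.4, 1.4, 1.3]
opening: 0.001
grasp_force: 2.9
```

Request:
apply_moves(
  deltas=[
    {"claw": 1,"delta_pos": [-0.2,0,0],"yaw": 0},
    {"claw": 1,"delta_pos": [0,0,0],"yaw": 0},
  ],
)

```text
clock: 4.45
eef_pos: [450.2, 36.1, 238.6]
tcp_rot: [-3.141, -0.008, 3.059]
contact_force: [-10.5, 3.2, 1.6]
opening: 0.001
grasp_force: 5.3
```

Request:
apply_moves(
  deltas=[
    {"claw": 1,"delta_pos": [-0.05,0,-0.3],"yaw": 0},
    {"claw": 1,"delta_pos": [-0.06,0,-0.3],"yaw": 0},
    {"claw": 1,"delta_pos": [-0.07,0,-0.3],"yaw": 0},
    {"claw": 1,"delta_pos": [-0.08,0,-0.3],"yaw": 0},
  ],
)

```text
clock: 4.95
eef_pos: [453.0, 35.9, 250.7]
tcp_rot: [-3.141, -0.007, 3.059]
contact_force: [-9.4, 3.6, 2.8]
opening: 0.0
grasp_force: 5.0
```

```bash
cat >> h.py <<'E'
def angle():
    f=grab("side"); v,u=np.mgrid[170:235,255:330]; uv=np.c_[u.ravel(),v.ravel()]
    P=pts(f,uv)
    ex=np.array([.9965,-.083]); ey=np.array([.083,.9965]); d=P[:,:2]-[536,35]
    sx=d@ex; sy=d@ey
    m=(f["z_map"][uv[:,1],uv[:,0]]>0)&(sx>-95)&(sx<-22)&(P[:,2]>60)&(abs(sy+20)<15)&(P[:,2]<160)
    z=P[:,2]-68; 
    if m.sum()<8: print("few",m.sum()); return
    A=np.c_[sx[m],np.ones(m.sum())]; k=np.ones(m.sum(),bool)
    for _ in range(4):
        c=np.linalg.lstsq(A[k],z[m][k],rcond=None)[0]; k=abs(A@c-z[m])<6
    print("theta",np.arctan(-c[0]),"off",c[1],k.sum(),"x range",sx[m].min(),"zmax",z[m].max())
E
python3 -c "
from h import *
angle()"
```

```text
theta 0.2956932639870969 off 6.360316530549658 132 x range -94.9265319589569 zmax 89.75904143622131
```

Request:
apply_moves(
  deltas=[
    {"claw": 1,"delta_pos": [-0.11,0,-0.3],"yaw": 0},
    {"claw": 1,"delta_pos": [-0.12,0,-0.3],"yaw": 0},
    {"claw": 1,"delta_pos": [-0.13,0,-0.3],"yaw": 0},
    {"claw": 1,"delta_pos": [-0.15,0,-0.3],"yaw": 0},
    {"claw": 1,"delta_pos": [-0.17,0,-0.3],"yaw": 0},
    {"claw": 1,"delta_pos": [-0.19,0,-0.3],"yaw": 0},
    {"claw": 1,"delta_pos": [-0.21,0,-0.3],"yaw": 0},
    {"claw": 1,"delta_pos": [-0.23,0,-0.3],"yaw": 0},
  ],
)

```text
clock: 6.0
eef_pos: [466.2, 35.0, 275.1]
tcp_rot: [3.142, -0.007, 3.058]
contact_force: [-10.9, 4.4, 9.2]
opening: 0.003
grasp_force: 6.2
```

Run:
```python
from h import *
a=grab("side"); b=grab("scene")
o=np.hstack([cv2.resize(F["img"][y:y+100,x:x+100],(400,400),interpolation=cv2.INTER_CUBIC) for F,x,y in((a,250,140),(b,300,120))])
cv2.imwrite("pics/m2.png",o)
```

```text
(no output)
```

View pics/m2.png

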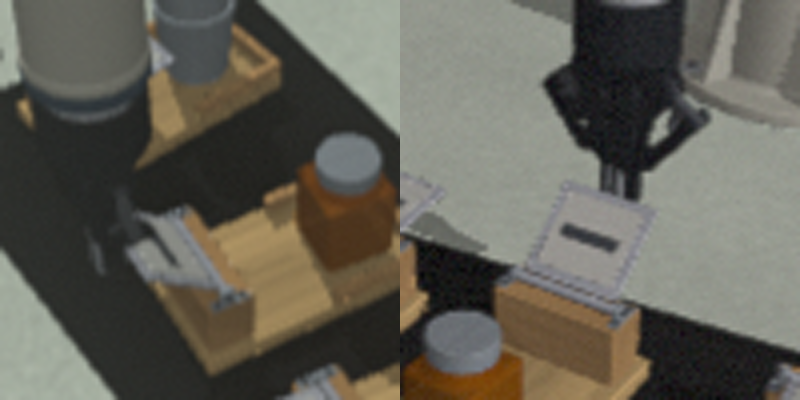

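Request:
apply_moves(
  deltas=[
    {"claw": 1,"delta_pos": [-0.5,0,-0.3],"yaw": 0},
    {"claw": 1,"delta_pos": [-0.5,0,-0.3],"yaw": 0},
    {"claw": 1,"delta_pos": [-0.6,0,-0.3],"yaw": 0},
    {"claw": 1,"delta_pos": [-0.6,0,-0.2],"yaw": 0},
    {"claw": 1,"delta_pos": [-0.6,0,-0.2],"yaw": 0},
    {"claw": 1,"delta_pos": [-0.6,0,0],"yaw": 0},
    {"claw": 1,"delta_pos": [-0.6,0,0],"yaw": 0},
    {"claw": 1,"delta_pos": [-0.6,0,0],"yaw": 0},
  ],
)

```text
clock: 7.1
eef_pos: [514.9, 30.8, 288.6]
tcp_rot: [-3.142, -0.0, 3.059]
contact_force: [-0.7, 0.6, 1.0]
opening: -0.003
grasp_force: 0.4
```

Request:
apply_moves(
  deltas=[
    {"claw": 1,"delta_pos": [-0.6,0,0],"yaw": 0},
    {"claw": 1,"delta_pos": [-0.6,0,0],"yaw": 0},
    {"claw": 1,"delta_pos": [-0.6,0,0],"yaw": 0},
    {"claw": 1,"delta_pos": [-0.6,0,0],"yaw": 0},
    {"claw": 1,"delta_pos": [-0.6,0,0],"yaw": 0},
    {"claw": 1,"delta_pos": [-0.6,0,0],"yaw": 0},
  ],
)

```text
clock: 7.85
eef_pos: [550.7, 27.8, 288.7]
tcp_rot: [-3.142, 0.0, 3.059]
contact_force: [-1.1, 1.5, -0.1]
opening: 0.001
grasp_force: 0.3
```

Run:
```python
from h import *
a=grab("side"); b=grab("scene")
o=np.hstack([cv2.resize(F["img"][y:y+100,x:x+100],(400,400),interpolation=cv2.INTER_CUBIC) for F,x,y in((a,270,140),(b,290,130))])
cv2.imwrite("pics/m3.png",o)
```

```text
(no output)
```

View pics/m3.png

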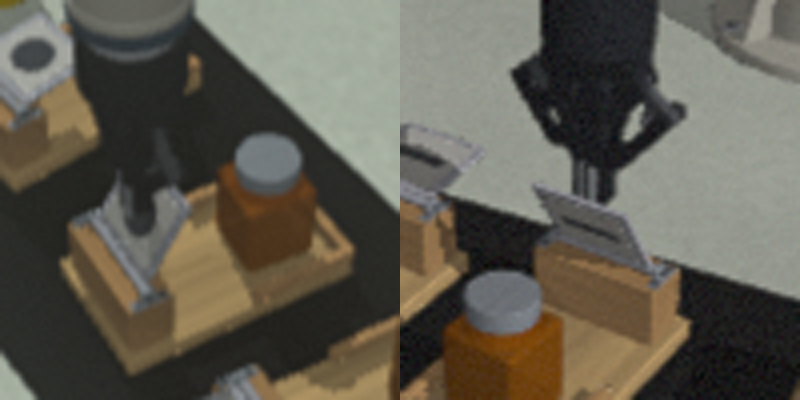

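The marker is past upright and leaning to the jar's side (side crop 150,220), with the tip on its disc face. I'll push forward and down.

Request:
apply_moves(
  deltas=[
    {"claw": 1,"delta_pos": [-0.5,0,0.1],"yaw": 0},
    {"claw": 1,"delta_pos": [-0.5,0,0.2],"yaw": 0},
    {"claw": 1,"delta_pos": [-0.5,0,0.3],"yaw": 0},
    {"claw": 1,"delta_pos": [-0.5,0,0.3],"yaw": 0},
    {"claw": 1,"delta_pos": [-0.4,0,0.5],"yaw": 0},
    {"claw": 1,"delta_pos": [-0.3,0,0.6],"yaw": 0},
    {"claw": 1,"delta_pos": [-0.2,0,0.6],"yaw": 0},
    {"claw": 1,"delta_pos": [-0.1,0,0.6],"yaw": 0},
  ],
)

```text
clock: 8.95
eef_pos: [580.3, 25.4, 256.2]
tcp_rot: [-3.142, 0.0, 3.059]
contact_force: [0.0, 0.2, 0.3]
opening: 0.004
grasp_force: 0.3
```

Request:
apply_moves(
  deltas=[
    {"claw": 1,"delta_pos": [0,0,0.4],"yaw": 0},
    {"claw": 1,"delta_pos": [0,0,0.3],"yaw": 0},
    {"claw": 1,"delta_pos": [0,0,0.1],"yaw": 0},
    {"claw": 1,"delta_pos": [0,0,0],"yaw": 0},
  ],
)

```text
clock: 9.45
eef_pos: [580.1, 25.4, 248.6]
tcp_rot: [-3.142, -0.0, 3.059]
contact_force: [-0.1, -0.0, -0.8]
opening: -0.0
grasp_force: 0.0
```

Request:
apply_moves(
  deltas=[
    {"claw": 1,"delta_pos": [0,0,0.15],"yaw": 0},
    {"claw": 1,"delta_pos": [0,0,0],"yaw": 0},
  ],
)

```text
clock: 9.7
eef_pos: [580.2, 25.4, 247.2]
tcp_rot: [3.142, 0.0, 3.059]
contact_force: [1.4, -0.4, 0.3]
opening: 0.002
grasp_force: 0.0
```

Request:
apply_moves(
  deltas=[
    {"claw": 1,"delta_pos": [0,0,0.15],"yaw": 0},
    {"claw": 1,"delta_pos": [0,0,0],"yaw": 0},
  ],
)

```text
clock: 9.95
eef_pos: [580.1, 25.4, 245.6]
tcp_rot: [-3.142, -0.0, 3.059]
contact_force: [0.9, -0.5, 0.8]
opening: -0.003
grasp_force: 0.0
```

Request:
apply_moves(
  deltas=[
    {"claw": 1,"delta_pos": [0,0,0.15],"yaw": 0},
    {"claw": 1,"delta_pos": [0,0,0],"yaw": 0},
  ],
)

```text
clock: 10.2
eef_pos: [580.2, 25.4, 244.6]
tcp_rot: [3.142, 0.0, 3.059]
contact_force: [-1.1, -0.4, 6.5]
opening: 0.001
grasp_force: 3.0
```

Request:
apply_moves(
  deltas=[
    {"claw": 1,"delta_pos": [0,0,0.1],"yaw": 0},
    {"claw": 1,"delta_pos": [0,0,0],"yaw": 0},
  ],
)

```text
clock: 10.45
eef_pos: [580.3, 25.4, 244.4]
tcp_rot: [3.142, 0.0, 3.059]
contact_force: [-6.2, -0.6, 16.4]
opening: 0.002
grasp_force: 7.7
```

Firm stop at 16 N. I'll lift off, move clear and check.

Request:
apply_moves(
  deltas=[
    {"claw": 1,"delta_pos": [0,0,-1],"yaw": 0},
    {"claw": 1,"delta_pos": [0,0,-2.5],"yaw": 0},
    {"claw": 1,"delta_pos": [0,0,-2.5],"yaw": 0},
    {"claw": 1,"delta_pos": [1,0,-2.5],"yaw": 0},
    {"claw": 1,"delta_pos": [3,0,-2.5],"yaw": 0},
    {"claw": 1,"delta_pos": [3,0,-1],"yaw": 0},
    {"claw": 1,"delta_pos": [3,0,0],"yaw": 0},
    {"claw": 1,"delta_pos": [3,0,0],"yaw": 0},
  ],
)

```text
clock: 11.45
eef_pos: [449.6, 36.2, 363.5]
tcp_rot: [3.141, 0.001, 3.059]
contact_force: [0.4, 0.3, -0.2]
opening: 0.004
grasp_force: 0.0
```

Run:
```python
from h import *
a=grab("side"); b=grab("scene")
o=np.hstack([cv2.resize(F["img"][y:y+150,x:x+100],(400,600),interpolation=cv2.INTER_CUBIC) for F,x,y in((a,280,140),(b,290,130))])
cv2.imwrite("pics/m4.png",o)
ex=np.array([.9965,-.083]); ey=np.array([.083,.9965])
for n in("side","scene"):
    f=a if n=="side" else b
    v,u=np.mgrid[130:290,250:420]; uv=np.c_[u.ravel(),v.ravel()]; P=pts(f,uv); d=P[:,:2]-[536,35]; sx=d@ex; sy=d@ey
    m=(f["z_map"][uv[:,1],uv[:,0]]>0)&(sx>24)&(sx<74)&(abs(sy)<34)&(P[:,2]>55)&(P[:,2]<95)
    c=np.linalg.lstsq(np.c_[sx[m],np.ones(m.sum())],P[m,2],rcond=None)[0]; print(n,m.sum(),"slope",c)
    m=(f["z_map"][uv[:,1],uv[:,0]]>0)&(P[:,2]>104)&(P[:,2]<116)&(sx>90)&(sx<160)&(abs(sy)<40); print("lid",P[m].mean(0))
```

```text
side 279 slope [-5.52961746e-03  7.20432914e+01]
lid [661.49052735  21.66229789 110.13496362]
scene 248 slope [-8.87559920e-03  7.09203388e+01]
lid [665.10527763  26.18693142 108.93229107]
```

View pics/m4.png

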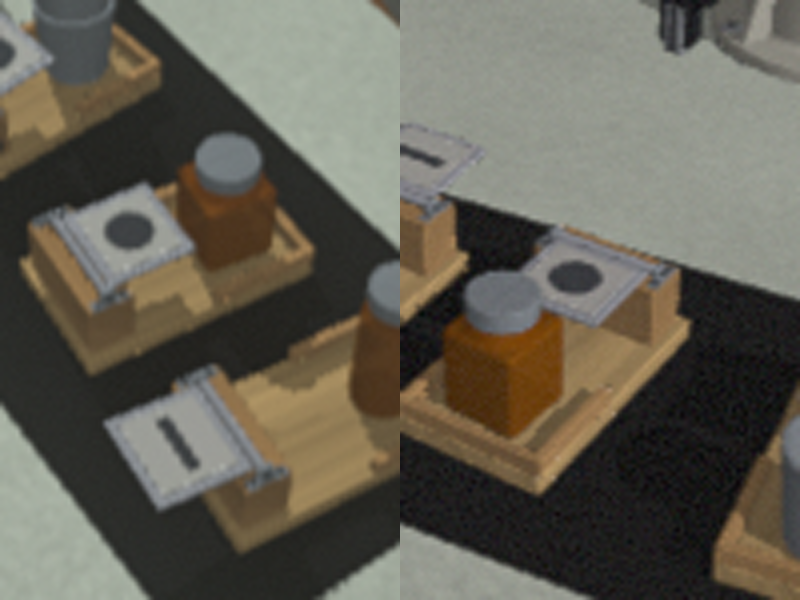

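The marker lies flat on the jar's side with its disc up (crop 130,230 and 575,278), within 0.01 rad of level. The jar and the other markers look as they did at the start. Handing in.

```bash
python3 -c "
from rig import r
print(r.sign_off())"
```

```text
the job is handed in; nothing more can be done
None
```

The square jar's marker is flipped and lies flat on the jar's side with its disc face up, pushed only by the closed fingertips; the job was handed in at about 11.5 s, and I saw nothing else disturbed.

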